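# Nudge two inlay discs into their recesses

## Robot

A 7-joint arm with a two-finger parallel gripper is mounted at the origin on a cart in front of the work surface, level with it; the furniture and walls round the work are solid. World frame = base frame: x ahead of the robot, y to its left, z up, the work surface at z = 0. Lengths are in m, angles in rad, forces in N, time in s.
With the tool pointing down it reaches from about 0.425 to 0.825 m from the base axis. Payload 3.6 kg.
Tool frame: the origin (TCP) lies on the centre line of the jaws, within the pads' length; the fingertips stand 8 mm ahead of it and the grasp point (between the pads) lies 11 mm behind it (tips_ahead is the distance from the TCP to the fingertips, in m); z points along the fingers, y is the line along which they close (so a half turn about z gives the same grasp; the last joint's range is limited). The gripper opens to 93 mm and grips with 3 to 60 N. Pads are 15 mm wide; open, the fingers measure 128 mm over their backs; the gripper's body (75 mm by 188 mm) begins 65 mm behind the grasp point.
Start: joints at [-1.369, 0.615, -0.013, 1.423, 0.008, 1.103, -0.04], TCP at [0.147, 0.633, 0.227] pointing down, gripper open.
Joint ranges: [-3.12, 3.12], [-0.3, 2.06], [-1.34, 1.32], [0.26, 2.42], [-1.36, 4.5], [0.01, 1.98], [-2.84, 2.84]. Speed limits (rad/s): [2.79, 2.79, 3.14, 3.14, 3.14, 3.14, 3.14].

## Interface

Orientations are given as [roll, pitch, yaw] about the fixed x, y, z axes, in that order (R = Rz(yaw) Ry(pitch) Rx(roll)).
In Python, from plant import * gives the robot as it stands.
- The arm moves only by the tool arm_command, never from a script. Its argument "motion" is a list of rows, each an object with "dp": the shift along the tool's x, y, z in m, a list of three; "spin": the turn about the tool's z in rad. A call has 1 to 8 rows; each row is the pose to reach, as a shift and turn from the pose commanded when the call began, along the tool's axes at that moment; what a row does not reach only later rows make up. A row lasts 1/8 s, in which the tool goes at most 62.5 mm and 10.7 degrees, less where a joint would pass 70% of its speed; a pose out of reach is approached as far as the arm can. A call with a gripper value outside its range is refused whole. "grip" is the opening, from -1 (shut) to 1 (fully open), so that 0 is half open, set as the call begins (left out, the last holds). The fingers move at their own pace and stop on an object; "squeeze" is the grip in N (left out, the last holds). Time passes only in rows, so rows that repeat a pose let the fingers close. It gives the time, the measured TCP pose, the force, the opening and the grip force at its end, in the units of the state.
- read_state(): the state, without advancing time (a new reading comes with each control period).
- camera(name): name is "scene" or "top" or "wrist"; returns a dict with "color" (480x640x3 uint8, blue, green, red), "camera_matrix" (3x3 intrinsics, pixels), "rvec" (rotation vector, rad) and "tvec" (3), from world to camera coordinates, as OpenCV has them; the wrist camera has in their place "mount" (4x4, takes a point from camera to tool coordinates, whose origin is the TCP and whose axes are the flange's). Camera axes: x right, y down, z forward; pixel columns grow to the right and rows downward; lengths in m; the calibration is good to about 2 mm. A picture is of the moment at which its call begins: read the wrist's pose just before it. There is no depth.
- hand_in(): hands the job in; it is judged then, once.
The state is a dict: "clock": time; "joint_positions": joint angles; "dq": joint speeds; "tau": joint torques, N m; "position": TCP position; "ee_rot": TCP orientation; "ft_force": force on the tool from outside, world axes, zero at the start; "ft_torque": the same for the moment, N m; "finger_gap": opening from 0.0 (shut) to 1.0 (fully open); "finger_force": force on a finger pad.
Only numpy, scipy, OpenCV 4.12 (cv2) and the standard library are available. Lean on these libraries where they do the work, as an engineer would, in place of code of your own. Each camera call takes 0.05 s, during which the arm holds its last target. There are 200 camera calls.

## Task

Dry-fit the two metal inlays: with the fingertips, push the steel disc across the wooden plaque until it drops into the large recess, and push the brass disc into the small recess, in either order, so that both lie flat and fully home. Only slide the discs along the plaque, never lift them off it, and leave the other things on the bench where they are.

Things in the scene. Friction and masses are not known exactly. Their poses are not given: they have to be found in the camera images.
- plaque: light wooden plaque screwed to the bench (fixed): 200 mm (its x) by 250 mm (its y), 26 mm thick. Origin at the centre of its underside, z up; top face 26 mm above it. Two flat round recesses 9 mm deep with dark floors are cut in its +x half (away from the robot); the discs start on its near half. A fixed bench vice stands to the right of it: cross it high up
- big_recess (a point): centre of the floor of the large recess: 58 mm across, 9 mm deep, rim slightly chamfered; this point is 17 mm above the bench. It is at x=+50, y=+65 mm of the plaque. The steel disc belongs here
- small_recess (a point): centre of the floor of the small recess: 44 mm across, 9 mm deep, rim slightly chamfered; this point is 17 mm above the bench. It is at x=+50, y=-65 mm of the plaque. The brass disc belongs here
- steel_disc: loose solid grey steel disc, 54 mm across, 8 mm thick, about 0.14 kg, lying flat on the plaque's top. Origin at the centre of its underside, z up. Fully seated its underside is on the recess floor and its top 1 mm below the plaque's top face
- brass_disc: loose solid yellow brass disc, 40 mm across, 8 mm thick, about 0.085 kg, lying flat on the plaque's top. Origin at the centre of its underside, z up. Either disc may start on either side. Fully seated its underside is on the recess floor and its top 1 mm below the plaque's top face
- sanding_block: bystander, loose: cork sanding block wrapped in abrasive paper, 66x116x34 mm, on the bench away from the plaque. Origin at the centre of its underside
- wood_offcut: bystander, loose: small softwood offcut, 34x85x20 mm, on the bench away from the plaque. Origin at the centre of its underside
- chuck_key: bystander, loose: grey steel T-shaped chuck key lying flat, 84x96x13 mm, on the bench away from the plaque. Origin at the centre of its underside
- paint_jar: bystander, loose: standing blue paint jar with a red cap, 73 mm across, 133 mm high, on the bench away from the plaque. Origin at the centre of its underside

How it is judged:
By the outcome, as a careful person would: the job done as asked, in the order asked, and still so for the second after the job is handed in, with the robot touching nothing.
It also fails if it takes over 58 s, if anything falls off the work surface, if the arm or the gripper's body presses on something with over 40 N, if the wrist force passes 120 N, or if a joint passes its speed limit or range.

## Working session

There is one attempt and no reset: what is moved stays moved. The work goes in short steps, Python scripts to look and compute and a tool call to move; the robot and the scene stay as the last step left them, time stands still between calls to the robot, and variables do not carry over. Pictures are saved under pics/ and viewed, at most 10 in all, crops included, and the job is handed in when it is done.

Besides the shell and the picture viewer there is one more tool, called as name(argument=value, ...) on one line, values as JSON. arm_command: Moves the arm, as the interface text tells. Its arguments: {"type":"object","properties":{"motion":{"type":"array","items":{"type":"object","properties":{"dp":{"type":"array","items":{"type":"number"}},"spin":{"type":"number"}}}},"grip":{"type":"number"},"squeeze":{"type":"number"}},"required":["motion"]}

```bash
mkdir -p pics; ls
python3 - <<'E'
from plant import *
import cv2
s=read_state();print({k:s[k] for k in("clock","position","ee_rot","finger_gap","ft_force")})
for n in("scene","top"):
    c=camera(n);cv2.imwrite(f"pics/{n}0.png",c["color"]);print(n,c["camera_matrix"].tolist(),c["rvec"],c["tvec"])
E
```

```text
pics
{'clock': 0.0, 'position': array([0.14725923, 0.63229629, 0.22550049]), 'ee_rot': array([-3.13902709e+00,  4.04475019e-05,  2.91281269e+00]), 'finger_gap': 1.0028193116982147, 'ft_force': array([-0.72030085, -0.29302728,  0.15710548])}
scene [[452.54127991973155, 0.0, 315.75920975672625], [0.0, 452.54127991973155, 236.13991618578922], [0.0, 0.0, 1.0]] [ 1.85084959 -0.85021688  0.56127332] [-0.31195222  0.26090168  0.66957941]
top [[441.5341338120918, 0.0, 317.42097510522564], [0.0, 441.5341338120918, 240.32088752488437], [0.0, 0.0, 1.0]] [ 2.2247031  -2.16386877  0.0600186 ] [0.08985039 0.59869172 0.94021091]
```

View pics/top0.png

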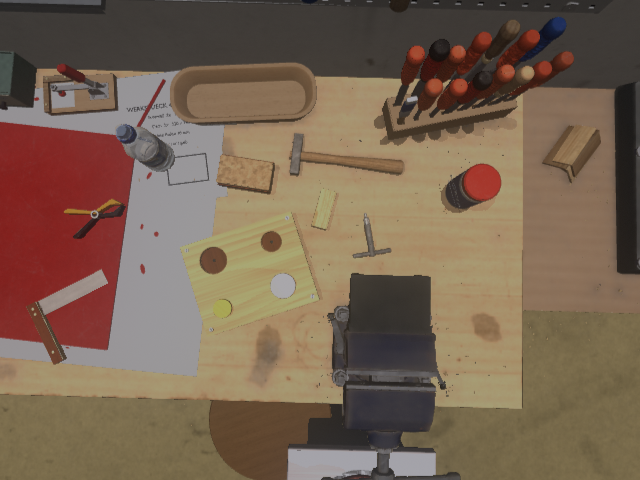

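View pics/scene0.png

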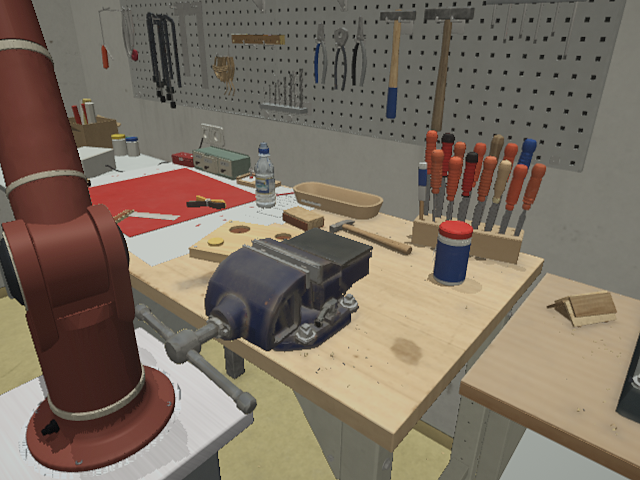

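The top view shows the plaque turned about 18°. The large recess is near (213,260), the small recess (271,241), the steel disc (283,286) and the brass disc (222,308). The vice is to the right; the arm is out of view.

```bash
cat > h.py <<'E'
import numpy as np,cv2
from plant import *
def ray(cam,uv,z):
    R=cv2.Rodrigues(np.array(cam["rvec"],float))[0];t=np.array(cam["tvec"],float).ravel()
    d=R.T@np.linalg.inv(cam["camera_matrix"])@np.array([*uv,1.]);o=-R.T@t
    return o+d*(z-o[2])/d[2]
def blobs(img,box):
    "centroid,size of brass, steel, dark recess blobs in box"
    x0,y0,x1,y1=box;c=img[y0:y1,x0:x1];h=cv2.cvtColor(c,cv2.COLOR_BGR2HSV);H,S,V=[h[...,i].astype(int) for i in range(3)]
    out={}
    for n,m in dict(brass=(S>190)&(H>22)&(V>130),steel=(S<45)&(V>130),rec=(V<140)&(S>70)).items():
        k,_,st,ce=cv2.connectedComponentsWithStats(m.astype(np.uint8))
        out[n]=[(ce[i]+[x0,y0],st[i][2:]) for i in range(1,k) if st[i][4]>60]
    return out
E
python3 - <<'E'
from h import *
c=camera("top");im=c["color"]
b=blobs(im,(178,208,322,336))
for n in b:
    for ce,st in b[n]: print(n,ce.round(1),st,ray(c,ce,.034 if n!="rec" else .026).round(4))
cv2.imwrite("pics/c1.png",cv2.resize(im[200:345,170:330],None,fx=4.1,fy=4.1,interpolation=cv2.INTER_CUBIC))
E
```

```text
steel [190.4 265.6] [  37  128 2536] [0.5339 0.3738 0.034 ]
steel [282.4 285.4] [ 25  26 491] [0.4976 0.1778 0.034 ]
rec [270.8 241.2] [ 21  21 343] [0.5908 0.2062 0.026 ]
rec [212.8 259.9] [ 28  27 586] [0.5472 0.3287 0.026 ]
```

View pics/c1.png

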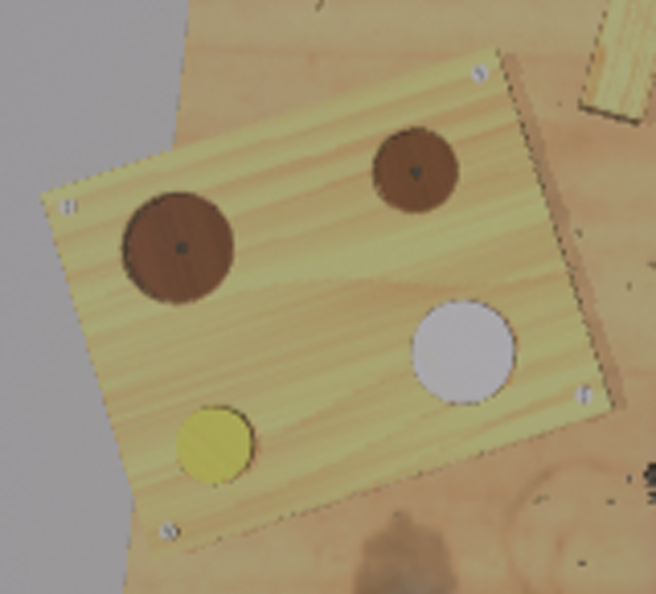

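```bash
cat >> h.py <<'E'
from scipy.spatial.transform import Rotation as Ro
def go(p,yaw=None,s=None):
    s=s or read_state();R=Ro.from_euler("xyz",s["ee_rot"]).as_matrix()
    out=(R.T@(np.array(p)-s["position"])).round(4)
    sp=None if yaw is None else round(float((s["ee_rot"][2]-yaw+np.pi)%(2*np.pi)-np.pi),3)
    return out,sp
B=np.array([.5472,.3287]);S=np.array([.5908,.2062]);D=np.array([.4976,.1778])
E
python3 - <<'E'
from h import *
c=camera("top");b=ray(c,(222.4,308.5),.034);print("brass",b)
d=S-b[:2];d/=np.linalg.norm(d);yaw=np.arctan2(-d[1],-d[0])
st=b[:2]-.04*d;print(d,yaw,st)
print(go([*st,.15],yaw))
print("cam",-cv2.Rodrigues(c["rvec"])[0].T@c["tvec"])
E
```

```text
brass [0.44564949 0.30254814 0.034     ]
[ 0.8331583  -0.55303459] 2.555590529468796 [0.41232315 0.32466953]
(array([-0.328 , -0.2397,  0.0763]), 0.357)
cam [0.54446751 0.1064682  0.97093824]
```

arm_command(motion=[{"dp":[-0.328,-0.24,0.04],"spin":0.357},{"dp":[-0.328,-0.24,0.04],"spin":0.357},{"dp":[-0.328,-0.24,0.04],"spin":0.357},{"dp":[-0.328,-0.24,0.04],"spin":0.357},{"dp":[-0.328,-0.24,0.04],"spin":0.357},{"dp":[-0.328,-0.24,0.076],"spin":0.357},{"dp":[-0.328,-0.24,0.076],"spin":0.357},{"dp":[-0.328,-0.24,0.076],"spin":0.357}], grip=-0.4)

```text
clock: 1.2
position: [0.4142, 0.3206, 0.1493]
ee_rot: [-3.137, 0.001, 2.548]
ft_force: [-0.8, 0.4, 0.6]
finger_gap: 0.303
finger_force: 0.0
```

Run:
```python
from h import *
s=read_state();c=camera("wrist");print(s["position"],s["ee_rot"],s["finger_gap"],s["ft_force"],c["mount"])
cv2.imwrite("pics/w1.png",c["color"])
print(go([.4123,.3247,.0375],2.5556,s))
```

```text
[0.41422823 0.32058971 0.14932075] [-3.13743374e+00  1.20296091e-03  2.54804883e+00] 0.3029660500502202 [-0.83540231  0.36864431  0.64912203] [[-3.66546501e-04 -9.70246173e-01 -2.42120279e-01  6.81497148e-02]
 [ 9.99999818e-01 -2.39486617e-04 -5.54209917e-04  2.73849771e-04]
 [ 4.79735485e-04 -2.42120438e-01  9.70246084e-01 -1.57945739e-01]
 [ 0.00000000e+00  0.00000000e+00  0.00000000e+00  1.00000000e+00]]
(array([0.004 , 0.0028, 0.1118]), -0.008)
```

View pics/w1.png

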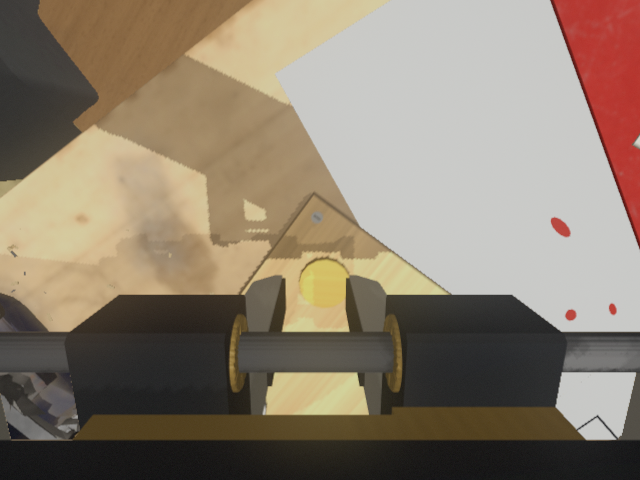

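The wrist view shows the brass disc at about (325,283), laterally centred between the fingertips.

```bash
cat >> h.py <<'E'
def wray(c,s,uv,z):
    R=Ro.from_euler("xyz",s["ee_rot"]).as_matrix();M=np.array(c["mount"])
    o=s["position"]+R@M[:3,3];d=R@M[:3,:3]@np.linalg.inv(c["camera_matrix"])@np.array([*uv,1.])
    return o+d*(z-o[2])/d[2]
E
python3 - <<'E'
from h import *
s=read_state();c=camera("wrist");p=wray(c,s,(325,283),.034);print(p)
d=S-p[:2];d/=np.linalg.norm(d);yaw=np.arctan2(-d[1],-d[0])
print(d,yaw,go([*(p[:2]-.042*d),.0375],yaw,s))
E
```

```text
[0.44491876 0.31114665 0.034     ]
[ 0.81176606 -0.58398276] 2.517966285174012 (array([0.0084, 0.009 , 0.1126]), 0.034)
```

Run:
```python
from h import *
s=read_state();c=camera("wrist");t=camera("top")
print(s["position"],s["ee_rot"],c["camera_matrix"])
print("screw",wray(c,s,(317,217),.026),ray(t,(211,329.8),.026))
print("top brass",ray(t,(222.4,308.5),.034),"rec",ray(t,(212.8,259.9),.026))
a=c["color"][180:330,230:430];b=t["color"][290:340,190:257]
cv2.imwrite("pics/c2.png",np.hstack([cv2.resize(a,(533,400),interpolation=2),cv2.resize(b,(266,200),interpolation=2).repeat(1,0) if 0 else cv2.copyMakeBorder(cv2.resize(b,(266,199),interpolation=2),0,201,0,0,0)]))
```

```text
[0.41206146 0.32555509 0.1506672 ] [ 3.14144721e+00 -9.35135662e-04  2.55584936e+00] [[376.79509578   0.         315.2785101 ]
 [  0.         376.79509578 241.03993821]
 [  0.           0.           1.        ]]
screw [0.3990423  0.33594202 0.026     ] [0.39933938 0.32660518 0.026     ]
top brass [0.44564949 0.30254814 0.034     ] rec [0.54733542 0.32877602 0.026     ]
```

View pics/c2.png

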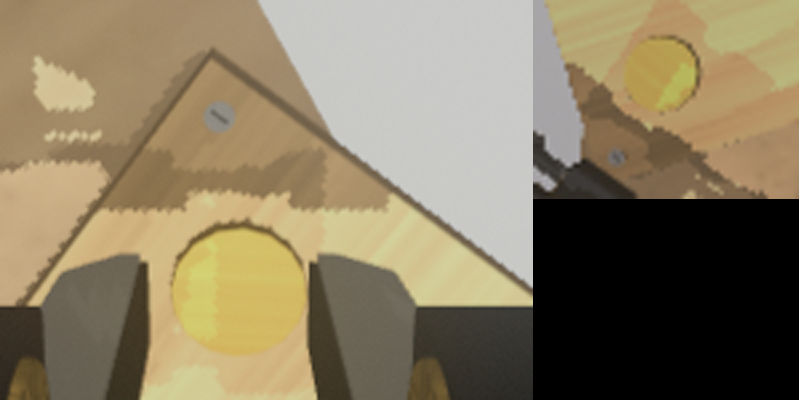

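The crop shows the brass disc at wrist pixel (319.6,288.7) and the screw at (312,224). The arm was still settling when I took the earlier picture.

Run:
```python
from h import *
s=read_state();c=camera("wrist")
print("screw",wray(c,s,(312.1,223.9),.026));p=wray(c,s,(319.6,288.7),.034);print(p)
p=(p[:2]+[.4456,.3025])/2
d=S-p[:2];d/=np.linalg.norm(d);yaw=np.arctan2(-d[1],-d[0])
print(p,d,yaw,go([*(p[:2]-.042*d),.0375],yaw,s), np.linalg.norm(S-p))
```

```text
screw [0.40097095 0.33131449 0.026     ]
[0.44563617 0.30878862 0.034     ]
[0.44561809 0.30564431] [ 0.82501765 -0.56510696] 2.541029762926958 (array([0.0016, 0.0016, 0.1136]), 0.018) 0.17597431230844437
```

arm_command(motion=[{"dp":[0.005,0.0045,0.04],"spin":0},{"dp":[0.005,0.0045,0.08],"spin":0},{"dp":[0.005,0.0045,0.105],"spin":0},{"dp":[0.005,0.0045,0.113],"spin":0},{"dp":[0.005,0.0045,0.113],"spin":0},{"dp":[0.005,0.0045,0.113],"spin":0}])

```text
clock: 2.2
position: [0.4113, 0.3323, 0.0388]
ee_rot: [3.139, 0.001, 2.556]
ft_force: [0.1, 0.5, 0.3]
finger_gap: 0.3
finger_force: 0.0
```

Run:
```python
from h import *
s=read_state();print(s["position"],s["ee_rot"],s["finger_gap"],s["ft_force"])
t=camera("top");w=camera("wrist");a=w["color"][180:480,160:480]
b=t["color"][225:345,180:280]
cv2.imwrite("pics/c3.png",np.hstack([cv2.resize(a,(480,450)),cv2.resize(b,(320,450),interpolation=2)]))
```

```text
[0.41131298 0.33230066 0.03883516] [3.13920285e+00 6.26237954e-04 2.55633594e+00] 0.30034974943422166 [0.08630687 0.45018072 0.27502616]
```

View pics/c3.png

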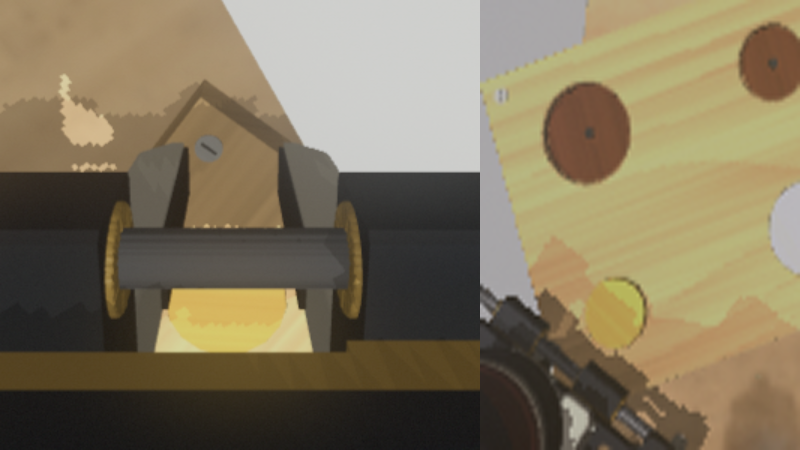

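arm_command(motion=[{"dp":[-0.01,0,0.001]},{"dp":[-0.022,0,0.001]},{"dp":[-0.04,0,0.001]},{"dp":[-0.06,0,0.001]},{"dp":[-0.08,0,0.001]},{"dp":[-0.1,0,0.001]},{"dp":[-0.12,0,0.001]},{"dp":[-0.135,0,0.001]}])

```text
schema error: expected keys dp, spin
```

arm_command(motion=[{"dp":[-0.01,0,0]},{"dp":[-0.015,0,0]},{"dp":[-0.015,0,0]},{"dp":[-0.015,0,0]}])

```text
schema error: expected keys dp, spin
```

Run:
```python
from h import *
s=read_state();print(s["position"],s["ee_rot"],s["finger_gap"],s["ft_force"])
t=camera("top");w=camera("wrist");a=w["color"][180:480,160:480]
b=t["color"][205:325,200:300]
cv2.imwrite("pics/c4.png",np.hstack([cv2.resize(a,(480,450)),cv2.resize(b,(320,450),interpolation=2)]))
```

```text
[0.41133982 0.33204856 0.03878871] [3.13932619e+00 6.17111823e-04 2.55598621e+00] 0.298615372307771 [ 0.15301254 -0.57563748  0.04587915]
```

View pics/c4.png

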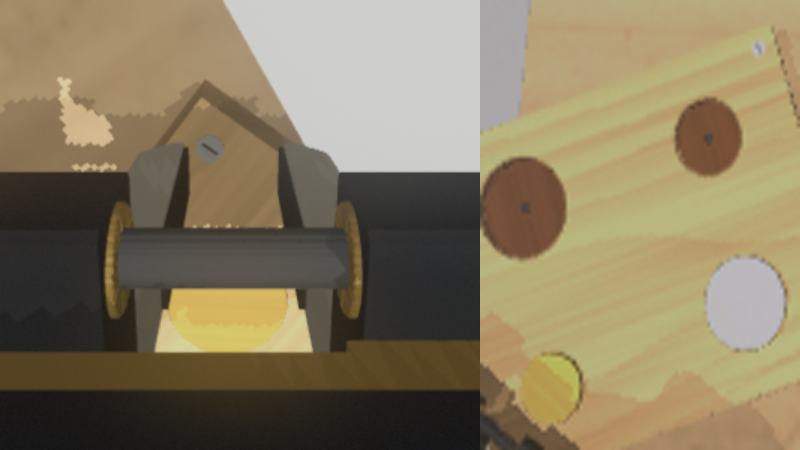

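The view is unchanged because the move was refused: spin must be given in every row.

arm_command(motion=[{"dp":[-0.01,0,0.001],"spin":0},{"dp":[-0.022,0,0.001],"spin":0},{"dp":[-0.04,0,0.001],"spin":0},{"dp":[-0.06,0,0.001],"spin":0},{"dp":[-0.08,0,0.001],"spin":0},{"dp":[-0.1,0,0.001],"spin":0},{"dp":[-0.12,0,0.001],"spin":0},{"dp":[-0.135,0,0.001],"spin":0}])

```text
clock: 3.4
position: [0.5246, 0.2556, 0.0366]
ee_rot: [-3.141, 0.0, 2.555]
ft_force: [0.1, 0.6, -0.1]
finger_gap: 0.299
finger_force: 0.4
```

arm_command(motion=[{"dp":[-0.01,0,0],"spin":0},{"dp":[-0.015,0,0],"spin":0},{"dp":[-0.015,0,0],"spin":0},{"dp":[-0.015,0,0],"spin":0}])

```text
clock: 3.9
position: [0.5353, 0.249, 0.0367]
ee_rot: [3.142, -0.0, 2.557]
ft_force: [-0.7, -1.2, 0.3]
finger_gap: 0.298
finger_force: 0.0
```

Run:
```python
from h import *
s=read_state();print(s["position"],s["ee_rot"],s["finger_gap"],s["ft_force"])
t=camera("top");w=camera("wrist");a=w["color"][180:480,160:480]
b=t["color"][205:325,200:300]
cv2.imwrite("pics/c5.png",np.hstack([cv2.resize(a,(320,300)),cv2.resize(b,(480,576),interpolation=2)[:300]]))
```

```text
[0.53534395 0.24900895 0.03665114] [ 3.14157287e+00 -2.79989287e-04  2.55681364e+00] 0.29771067087972874 [-0.73577828 -1.24894111  0.30376601]
```

View pics/c5.png

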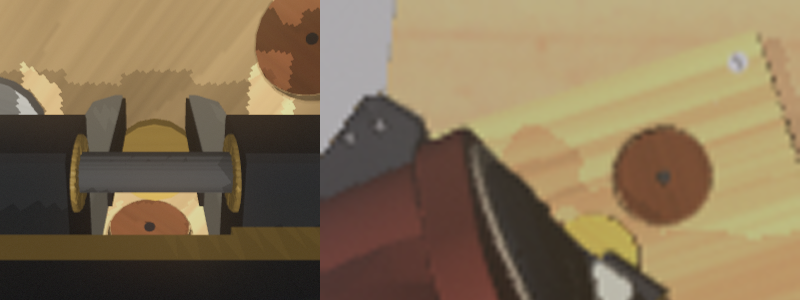

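The wrist view shows the recess centre dot at wrist pixel (309,406), just ahead of the brass disc, and the large recess dot at (472,219). The top view agrees.

Run:
```python
from h import *
s=read_state();w=camera("wrist")
R=Ro.from_euler("xyz",s["ee_rot"]).as_matrix()
for uv in((309,406),(472,219)):
    p=wray(w,s,uv,.017);print(p,R.T@(p-s["position"]))
```

```text
[0.5909985  0.20820045 0.017     ] [-0.06891274 -0.00327508  0.01967828]
[0.5479668  0.33084655 0.017     ] [0.03467479 0.07523235 0.01970429]
```

arm_command(motion=[{"dp":[-0.008,-0.001,0],"spin":0},{"dp":[-0.016,-0.002,0],"spin":0},{"dp":[-0.024,-0.003,0],"spin":0},{"dp":[-0.032,-0.003,0],"spin":0},{"dp":[-0.038,-0.003,0],"spin":0},{"dp":[-0.043,-0.003,0],"spin":0},{"dp":[-0.047,-0.003,0],"spin":0},{"dp":[-0.048,-0.003,0],"spin":0}])

```text
clock: 5.05
position: [0.5745, 0.219, 0.0366]
ee_rot: [-3.142, 0.001, 2.555]
ft_force: [0.1, 1.1, -0.1]
finger_gap: 0.302
finger_force: 0.0
```

Run:
```python
from h import *
s=read_state();print(s["position"],s["ee_rot"],s["finger_gap"],s["ft_force"])
t=camera("top");w=camera("wrist");a=w["color"][180:480,160:480]
b=t["color"][205:325,200:300]
cv2.imwrite("pics/c6.png",np.hstack([cv2.resize(a,(320,300)),cv2.resize(b,(480,576),interpolation=2)[:300]]))
```

```text
[0.5745073  0.21902758 0.03659574] [-3.14152669e+00  5.32095804e-04  2.55542927e+00] 0.30185153234535694 [ 0.10336515  1.07629985 -0.14992529]
```

View pics/c6.png

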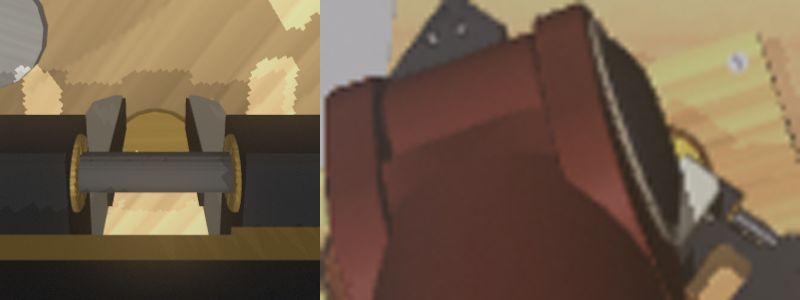

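arm_command(motion=[{"dp":[0.008,0,0],"spin":0},{"dp":[0.02,0,-0.03],"spin":0},{"dp":[0.03,0,-0.09],"spin":0},{"dp":[0.03,0,-0.12],"spin":0},{"dp":[0.03,0,-0.12],"spin":0},{"dp":[0.03,0,-0.12],"spin":0}])

```text
clock: 5.9
position: [0.5479, 0.236, 0.1556]
ee_rot: [-3.14, -0.001, 2.556]
ft_force: [0.1, 0.4, -0.5]
finger_gap: 0.299
finger_force: 0.0
```

Run:
```python
from h import *
s=read_state();print(s["position"],s["ee_rot"])
w=camera("wrist");im=w["color"];cv2.imwrite("pics/w7.png",im)
h=cv2.cvtColor(im,cv2.COLOR_BGR2HSV)
p=np.array([.591,.2085,.017]);R=Ro.from_euler("xyz",s["ee_rot"]).as_matrix();M=np.array(w["mount"])
for z in(.017,.025,.026,.034):
    q=M[:3,:3].T@(R.T@(np.array([.591,.2085,z])-s["position"])-M[:3,3]);uv=w["camera_matrix"]@q;print(z,(uv/uv[2])[:2])
print(go([.483,.1355,.156],1.249,s))
```

```text
[0.5478786  0.23600628 0.15556158] [-3.13964140e+00 -1.42134465e-03  2.55636405e+00]
0.017 [316.54210782 293.60356607]
0.025 [316.5502137  297.27556036]
0.026 [316.55125569 297.74758583]
0.034 [316.5598343  301.63372986]
(array([-0.0014, -0.1196, -0.0002]), 1.307)
```

arm_command(motion=[{"dp":[-0.0015,-0.12,0],"spin":1.307},{"dp":[-0.0015,-0.12,0],"spin":1.307},{"dp":[-0.0015,-0.12,0],"spin":1.307},{"dp":[-0.0015,-0.12,0],"spin":1.307},{"dp":[-0.0015,-0.12,0],"spin":1.307},{"dp":[-0.0015,-0.12,0],"spin":1.307},{"dp":[-0.0015,-0.12,0],"spin":1.307},{"dp":[-0.0015,-0.12,0],"spin":1.307}], grip=-0.14)

```text
clock: 6.95
position: [0.483, 0.1351, 0.1552]
ee_rot: [-3.139, 0.003, 1.251]
ft_force: [0.4, -0.3, 0.7]
finger_gap: 0.433
finger_force: 0.0
```

arm_command(motion=[{"dp":[0,0,0],"spin":0},{"dp":[0,0,0],"spin":0},{"dp":[0,0,0],"spin":0}])

```text
clock: 7.32
position: [0.484, 0.1351, 0.1566]
ee_rot: [-3.141, -0.0, 1.249]
ft_force: [0.3, -0.6, 0.3]
finger_gap: 0.434
finger_force: 0.0
```

Run:
```python
from h import *
s=read_state();print(s["position"],s["ee_rot"],s["finger_gap"],s["joint_positions"])
w=camera("wrist");cv2.imwrite("pics/w8.png",w["color"])
t=camera("top");cv2.imwrite("pics/t8.png",t["color"])
im=w["color"];g=cv2.resize(t["color"][205:325,200:300],(420,504),interpolation=2)
v=np.zeros((504,800,3),np.uint8);v[:285,:380]=cv2.resize(im,(380,285));v[:,380:]=g
cv2.imwrite("pics/c9.png",v)
for n,l in blobs(im,(150,60,500,340)).items(): 
    for ce,st in l:
        if st[2]>800: print(n,ce,st)
```

```text
[0.48398648 0.13507501 0.15661577] [-3.14143585e+00 -4.86298271e-06  1.24927617e+00] 0.43405468893529026 [-0.59887753  0.50624339  0.41601022  1.93982169 -0.29047632  0.75387453
 -0.33708086]
steel [315.92384186 174.54741693] [  73   74 4123]
rec [173.14756175 198.989867  ] [  51   57 1579]
rec [187.70468085 312.56468085] [  72   45 2350]
rec [451.55839292 312.02519578] [  90   45 2937]
```

```bash
cat >> h.py <<'E'
def proj(w,s,p):
    R=Ro.from_euler("xyz",s["ee_rot"]).as_matrix();M=np.array(w["mount"])
    q=w["camera_matrix"]@(M[:3,:3].T@(R.T@(np.array(p)-s["position"])-M[:3,3]));return q[:2]/q[2]
E
python3 - <<'E'
from h import *
s=read_state();w=camera("wrist");im=w["color"];R=Ro.from_euler("xyz",s["ee_rot"]).as_matrix()
p=wray(w,s,(315.9,174.5),.034);print("steel",p,R.T@(p-s["position"]))
print("big",proj(w,s,[.548,.331,.017]))
print([proj(w,s,[.591,.2085,z]).round(1) for z in(.017,.025,.034)])
h=cv2.cvtColor(im,cv2.COLOR_BGR2HSV);u,v=proj(w,s,[.591,.2085,.025]).astype(int)
for dv in range(-40,41,8): print([tuple(int(k) for k in h[v+dv,u+du]) for du in range(-40,41,10)] if 40<=v+dv<440 else "")
E
```

```text
steel [0.49821256 0.18058855 0.034     ] [ 0.04760772 -0.00091349  0.12271102]
big [315.40799085 -64.37986054]
[array([422.5,  96.7]), array([425.5,  95.3]), array([429.2,  93.6])]
[(27, 74, 213), (24, 81, 213), (24, 83, 213), (26, 74, 213), (27, 75, 213), (21, 92, 213), (26, 75, 213), (24, 78, 213), (22, 87, 214)]
[(27, 74, 213), (25, 79, 214), (24, 85, 214), (21, 96, 205), (19, 112, 146), (19, 105, 178), (21, 91, 213), (27, 73, 213), (24, 81, 213)]
[(23, 86, 214), (27, 74, 214), (23, 89, 200), (30, 115, 213), (30, 113, 213), (28, 118, 214), (21, 115, 100), (25, 77, 214), (25, 79, 213)]
[(25, 80, 213), (27, 74, 213), (30, 113, 214), (29, 117, 213), (29, 117, 213), (29, 120, 213), (28, 117, 213), (20, 99, 188), (27, 73, 213)]
[(25, 79, 213), (22, 88, 209), (30, 113, 214), (30, 113, 214), (28, 117, 213), (28, 117, 214), (28, 120, 213), (20, 115, 118), (25, 79, 213)]
[(26, 75, 214), (20, 107, 165), (30, 111, 214), (30, 113, 214), (28, 117, 213), (28, 120, 213), (28, 120, 214), (20, 114, 123), (21, 90, 213)]
[(26, 76, 214), (22, 96, 193), (30, 111, 214), (30, 110, 214), (29, 117, 214), (28, 118, 214), (28, 119, 214), (19, 105, 175), (20, 93, 214)]
[(29, 69, 214), (25, 77, 213), (30, 112, 214), (30, 111, 213), (29, 114, 214), (29, 115, 213), (27, 123, 210), (28, 73, 213), (24, 83, 213)]
[(28, 71, 214), (26, 75, 214), (23, 124, 111), (29, 114, 214), (29, 114, 214), (29, 116, 214), (19, 104, 189), (20, 92, 213), (26, 75, 213)]
[(29, 67, 214), (29, 69, 214), (24, 81, 214), (22, 91, 204), (19, 110, 170), (25, 81, 211), (24, 80, 213), (21, 87, 214), (27, 74, 213)]
[(28, 69, 214), (26, 74, 214), (27, 74, 214), (25, 81, 214), (22, 87, 214), (24, 81, 214), (24, 84, 213), (23, 84, 213), (20, 95, 214)]
```

arm_command(motion=[{"dp":[0,-0.001,0.03],"spin":0},{"dp":[0,-0.001,0.07],"spin":0},{"dp":[0,-0.001,0.1],"spin":0},{"dp":[0,-0.001,0.119],"spin":0},{"dp":[0,-0.001,0.119],"spin":0},{"dp":[0,-0.001,0.119],"spin":0}])

```text
clock: 8.22
position: [0.4836, 0.1356, 0.0383]
ee_rot: [3.141, -0.001, 1.249]
ft_force: [0.4, 0.9, -0.4]
finger_gap: 0.431
finger_force: 0.0
```

arm_command(motion=[{"dp":[0.01,0,0],"spin":0},{"dp":[0.022,0,0],"spin":0},{"dp":[0.038,0,0],"spin":0},{"dp":[0.056,0,0],"spin":0},{"dp":[0.074,0,0],"spin":0},{"dp":[0.09,0,0],"spin":0},{"dp":[0.103,0,0],"spin":0},{"dp":[0.11,0,0],"spin":0}])

```text
clock: 9.22
position: [0.518, 0.2408, 0.0376]
ee_rot: [-3.141, 0.0, 1.25]
ft_force: [-1.2, -3.3, 3.5]
finger_gap: 0.432
finger_force: 2.1
```

arm_command(motion=[{"dp":[0.008,0,0],"spin":0},{"dp":[0.016,0,0],"spin":0},{"dp":[0.024,0,0],"spin":0},{"dp":[0.03,0,0],"spin":0},{"dp":[0.03,0,0],"spin":0}])

```text
clock: 9.85
position: [0.5277, 0.2697, 0.0376]
ee_rot: [3.141, -0.002, 1.25]
ft_force: [0.4, -0.1, 1.4]
finger_gap: 0.43
finger_force: 0.8
```

Run:
```python
from h import *
s=read_state();print(s["position"],s["ee_rot"],s["finger_gap"],s["ft_force"]);R=Ro.from_euler("xyz",s["ee_rot"]).as_matrix()
print("to big",R.T@(np.array([.548,.331,.017])-s["position"]))
w=camera("wrist");im=w["color"];cv2.imwrite("pics/w10.png",im)
for n,l in blobs(im,(100,0,560,400)).items():
    for ce,st in l:
        if st[2]>800: print(n,ce,st)
```

```text
[0.52765462 0.26972574 0.03759782] [ 3.14119603e+00 -1.56637578e-03  1.24978106e+00] 0.429946267821486 [ 0.37396073 -0.10510914  1.40987628]
to big [ 6.45313376e-02 -3.60417945e-05  2.06989172e-02]
steel [155.48180175  49.99756308] [  167   151 12721]
steel [465.99296388  37.31234586] [  202    96 13786]
steel [315.57433828 240.05152994] [  121   113 10654]
rec [298.62773224 158.19740437] [ 131  120 2928]
rec [463.75015435 320.24325993] [ 153  119 4859]
rec [306.95629966 316.92167991] [ 128   50 1762]
rec [170.14665608 323.17781306] [ 128  106 5039]
```

arm_command(motion=[{"dp":[0.008,0,0],"spin":0},{"dp":[0.015,0,0],"spin":0},{"dp":[0.022,0,0],"spin":0},{"dp":[0.029,0,0],"spin":0},{"dp":[0.034,0,0],"spin":0},{"dp":[0.038,0,0],"spin":0},{"dp":[0.041,0,0],"spin":0},{"dp":[0.041,0,0],"spin":0}])

```text
clock: 10.9
position: [0.5404, 0.308, 0.0376]
ee_rot: [3.142, -0.001, 1.249]
ft_force: [0.1, -0.4, -0.7]
finger_gap: 0.428
finger_force: 0.0
```

arm_command(motion=[{"dp":[-0.01,0,0],"spin":0},{"dp":[-0.03,0,-0.03],"spin":0},{"dp":[-0.06,0,-0.08],"spin":0},{"dp":[-0.08,0,-0.12],"spin":0},{"dp":[-0.1,0,-0.14],"spin":0},{"dp":[-0.1,0,-0.14],"spin":0},{"dp":[-0.1,0,-0.14],"spin":0},{"dp":[-0.1,0,-0.14],"spin":0}])

```text
clock: 11.9
position: [0.5079, 0.2132, 0.1762]
ee_rot: [-3.14, 0.001, 1.25]
ft_force: [-0.2, -0.3, -0.6]
finger_gap: 0.432
finger_force: 0.0
```

arm_command(motion=[{"dp":[0,0,0],"spin":0},{"dp":[0,0,0],"spin":0}])

```text
clock: 12.15
position: [0.5085, 0.2127, 0.177]
ee_rot: [-3.141, 0.001, 1.249]
ft_force: [0.1, 0.1, -0.2]
finger_gap: 0.429
finger_force: 0.0
```

Run:
```python
from h import *
s=read_state();print(s["position"],s["ft_force"])
w=camera("wrist");im=w["color"];cv2.imwrite("pics/w11.png",im)
print(proj(w,s,[.548,.331,.025]),proj(w,s,[.591,.2085,.025]))
t=camera("top");cv2.imwrite("pics/t11.png",t["color"])
v=np.zeros((570,800,3),np.uint8);v[:,:500]=cv2.resize(im[:285,150:400],(500,570));v[:375,500:]=cv2.resize(t["color"][205:330,190:290],(300,375),interpolation=2)
cv2.imwrite("pics/c12.png",v)
```

```text
[0.50853315 0.21265932 0.1770489 ] [ 0.14131805  0.06993744 -0.17170108]
[317.27909152  68.85917741] [413.30459912 203.01535917]
```

View pics/c12.png

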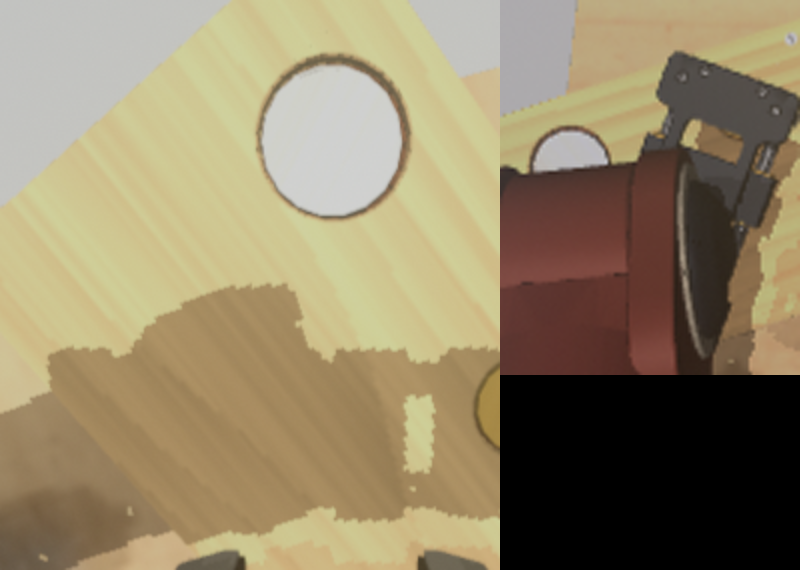

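The steel disc (crop centre (333,137)) has the recess rim showing evenly all round it. The earlier pixel check showed the same for the brass disc. The hand is clear of everything.

```bash
python3 -c "
from plant import *
print(hand_in())"
```

```text
the job is handed in; nothing more can be done
None
```

I pushed the brass disc into the small recess and the steel disc into the large one. In the camera images both look fully seated, and I handed the job in at about 12 s on the robot's clock; no verdict was returned.

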